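Show the failed capacitor and its spare to the bench camera

TASK

Start the bench camera by pressing its red record button fully down and letting it up, then point at the failed capacitor on the green board (the orange one with the bulged brown top): hold the fingertips about 2 cm above the middle of its top for two seconds. Next point in the same way, for two seconds, at its orange spare in the black tray, and finish still pointing there. Do not touch the board, the tray or any capacitor, do not bring the fingers low over any other capacitor, and leave the loose things around the bench where they are.

Things in the scene. Friction and masses are not known exactly. Their poses are not given: they have to be found in the camera images.
- record_top (a point): centre of the top of the round red record button, 30 mm across, on a black housing on the grey camera control box (60 mm deep in x, 100 mm wide in y, 35 mm high, fixed to the bench). Its top is 57 mm above the bench and stands 10 mm clear of its housing; it is pressed straight down 6 mm against a spring, fully down at about 5 N, and springs back
- record (a joint): travel of the red record button in m: 0 = up, 0.006 = fully pressed; a press counts beyond 0.0045
- camera_box: the grey camera control box; origin at the centre of its underside on the bench, z up
- board: green circuit board 150 (x) by 190 (y) mm on brass spacers, fixed to the bench, its upper face 16 mm above the bench; four standing capacitors at its corners, a copper and black transformer and an aluminium heat sink (tops at most 46 mm above the bench) between them. Origin at the centre of its underside, at bench level
- cap_failed_top (a point): highest point, on the axis, of the failed capacitor: an upright cylinder 35 mm across with an orange sleeve and a bulged, dark brown domed top (27 mm across, inside an orange rim), fixed on the green board; this point is 58 mm above the board's face, 74 mm above the bench
- tray: low black tray 90 (x) by 210 (y) mm, 18 mm high, with three compartments in a row along y, fixed to the bench; origin at the centre of its underside
- cap_blue_a_top (a point): centre of the flat top (silver disc in a coloured rim) of a sound blue-sleeved capacitor on the green board, 35 mm across and 50 mm tall; its top is 66 mm above the bench. Which of the four places on the board it has varies
- cap_blue_b_top (a point): centre of the flat top (silver disc in a coloured rim) of a sound blue-sleeved capacitor on the green board, 35 mm across and 50 mm tall; its top is 66 mm above the bench. Which of the four places on the board it has varies
- cap_green_top (a point): centre of the flat top (silver disc in a coloured rim) of a sound green-sleeved capacitor on the green board, 35 mm across and 50 mm tall; its top is 66 mm above the bench. Which of the four places on the board it has varies
- spare_orange_top (a point): centre of the flat top (silver disc in a coloured rim) of the spare orange-sleeved capacitor, 35 mm across and 50 mm tall (60 g), standing loose in one of the tray's compartments; its top is 54 mm above the bench
- spare_blue_top (a point): centre of the flat top (silver disc in a coloured rim) of the spare blue-sleeved capacitor, 35 mm across and 50 mm tall (60 g), standing loose in one of the tray's compartments; its top is 54 mm above the bench
- spare_green_top (a point): centre of the flat top (silver disc in a coloured rim) of the spare green-sleeved capacitor, 35 mm across and 50 mm tall (60 g), standing loose in one of the tray's compartments; its top is 54 mm above the bench
- solder_spool: bystander: steel solder spool, 48 mm across, 45 mm tall, standing loose; origin on its underside
- flux_bottle: bystander: amber glass flux bottle with white cap, 40 mm across, 90 mm tall, standing loose; origin on its underside
- screwdriver: bystander: loose screwdriver with yellow handle, 180 mm long, lying along its own x; origin at its underside near mid-length
- screw_dish: bystander: loose white ceramic dish, 70 mm across, 22 mm high; origin on its underside
- brush: bystander: loose brush with wooden handle, lying along its own x; origin at its underside near mid-length
- cap_failed: the failed (orange, bulged) capacitor itself; origin at the centre of its underside, z up (fixed on the board)
- cap_blue_a: the cap blue a capacitor itself; origin at the centre of its underside, z up (fixed on the board)
- cap_blue_b: the cap blue b capacitor itself; origin at the centre of its underside, z up (fixed on the board)
- cap_green: the cap green capacitor itself; origin at the centre of its underside, z up (fixed on the board)
- spare_orange: the spare orange capacitor itself; origin at the centre of its underside, z up (loose in the tray)
- spare_blue: the spare blue capacitor itself; origin at the centre of its underside, z up (loose in the tray)
- spare_green: the spare green capacitor itself; origin at the centre of its underside, z up (loose in the tray)
Mind the look-alikes: they are no part of the job. Leave any blue or pink look-alike of the camera_box alone. Leave any pink look-alike of the spare_green alone.

How it is judged:
By the outcome, as a careful person would: the job done as asked, in the order asked, and still so for the second after the job is handed in, with the robot touching nothing.
It also fails if it takes over 51 s, if anything falls off the work surface, if the arm or the gripper's body presses on something with over 40 N, if the wrist force passes 120 N, or if a joint passes its speed limit or range.

ROBOT

A 6-joint arm with a two-finger parallel gripper is mounted at the origin on the work surface. World frame = base frame: x ahead of the robot, y to its left, z up, the work surface at z = 0. Lengths are in mm, angles in rad, forces in N, time in s.
With the tool pointing down it reaches from about 275 to 750 mm from the base axis. Payload 10.2 kg.
Tool frame: the origin (TCP) lies midway between the tips of the shut fingers; the grasp point (between the pads) lies robot.grip_point_offset behind it (robot.grip_point_offset is the distance from the TCP to the grasp point, in mm); z points along the fingers, y is the line along which they close (so a half turn about z gives the same grasp; the last joint's range is limited). The gripper opens to 88 mm and grips with 3 to 60 N. Pads are 18 mm wide; open, the fingers measure 123 mm over their backs; the gripper's body (75 mm by 187 mm) begins 45 mm behind the grasp point.
Start: joints at [1.12, 0.313, 1.498, -0, 1.331, -0.223], TCP at [118.576, 511.44, 238.72] pointing down, gripper open.
Joint ranges: [-2.94, 2.94], [-0.97, 2.17], [0.19, 2.56], [-1.23, 4.37], [0.02, 3.11], [-2.88, 2.88]. Speed limits (rad/s): [2.39, 2.39, 3.01, 3.14, 3.14, 3.14].

INTERFACE

Orientations are given as a unit quaternion [x, y, z, w].
In Python, from bench import robot gives the robot as it stands. The module is installed in compiled form; this text tells all that it offers.
- The arm moves only by the shell command python3 -m crank 'ROWS'. ROWS is JSON, a list of rows, each a list of 3 entries, a list of its own where there are three numbers: the opening in per cent of the stroke, from 0 (shut) to 100 (fully open), then the shift along the tool's x, y, z in mm, then the turn, a rotation vector about the tool's x, y, z in degrees. In form: [[hand, [dx, dy, dz], [wx, wy, wz]], ...]. A call has 1 to 10 rows; each row shifts and turns the commanded pose from where the row before left it, along the tool's axes as they then stand; what a row does not reach is not made up. A row lasts 1/8 s, in which the tool goes at most 62.5 mm and 10.7 degrees, less where a joint would pass 70% of its speed; a pose out of reach is approached as far as the arm can. A call with a gripper value outside its range is refused whole. The fingers move at their own pace and stop on an object; the grip force is fixed at half the most. Time passes only in rows, so rows that do not move let the fingers close. It gives the time, the measured TCP pose, the force, the opening and the grip force at its end, in the units of the state.
- robot.read_state(): the state, without advancing time (a new reading comes with each control period).
- robot.capture(name): name is "side" or "top"; returns a dict with "image" (384x512x3 uint8, red, green, blue), "z_map" (384x512 float32, mm along the optical axis (not along the pixel's ray), 0 where there is no reading), "fx", "fy", "cx", "cy" (pixels), "R" (3x3) and "t" (3): a world point X has camera coordinates R X + t. Camera axes: x right, y down, z forward; pixel columns grow to the right and rows downward; lengths in mm; the calibration is good to about 2 mm. A picture is of the moment at which its call begins.
- robot.close_job(): hands the job in; it is judged then, once.
Trained networks look in the newest picture that a camera, given by its name, has taken for a name from the list of things; names that differ only in an ending like _2 or _b are one class to them, and where a whole thing is asked for, a point or a joint stands for the part that bears it (a point fixed in the world has none). Each returns a list of dicts, best first, with "score" (0 to 1); they miss things now and then, are a little off and sometimes report something else, mostly with a low value. They report only what shows in the picture. A call takes as long as a camera call. They do not tell look-alikes from the thing itself.
- robot.regions_of(target, camera): "mask" (384x512 bool, what is visible of it) and "bbox" ([left, top, width, height] in pixels, round what is visible of it).
The state is a dict: "time_s": time; "q": joint angles; "qvel": joint speeds; "joint_torque": joint torques, N m; "ee_pos": TCP position; "ee_rot": TCP orientation; "wrist_force": force on the tool from outside, world axes, zero at the start; "moment": the same for the moment, N m; "gripper_width": opening from 0.0 (shut) to 1.0 (fully open); "gripper_force": force on a finger pad.
Only numpy, scipy, OpenCV 4.12 (cv2) and the standard library are available. Lean on these libraries where they do the work, as an engineer would, in place of code of your own. Each camera call takes 0.05 s, during which the arm holds its last target. There are 200 camera calls.

## Working session

There is one attempt and no reset: what is moved stays moved. The work goes in short steps, Python scripts to look and compute and a shell command to move; the robot and the scene stay as the last step left them, time stands still between calls to the robot, and variables do not carry over. Pictures are saved under pics/ and viewed, at most 10 in all, crops included, and the job is handed in when it is done.

```bash
mkdir -p pics; python3 - <<'E'
from bench import robot
import cv2,numpy as np
for c in("top","side"):
    d=robot.capture(c); cv2.imwrite(f"pics/{c}0.png",d["image"][...,::-1]); np.savez(f"{c}.npz",**d)
s=robot.read_state();print(s["time_s"],s["ee_pos"],s["ee_rot"],s["gripper_width"])
for c in("top","side"):
    d=np.load(c+".npz")
    for n in["record_top","camera_box","cap_failed_top","cap_failed","spare_orange","spare_orange_top","tray","board"]:
        for r in robot.regions_of(n,c)[:3]:
            m=r["mask"]&(d["z_map"]>0)
            v,u=np.nonzero(m)
            if len(v)<5: continue
            z=d["z_map"][v,u]
            P=(np.c_[(u-d["cx"])/d["fx"]*z,(v-d["cy"])/d["fy"]*z,z]-d["t"])@d["R"]
            h=np.percentile(P[:,2],95); T=P[P[:,2]>h-6]
            print(c,n,round(r["score"],2),r["bbox"],"top",h.round(),"mid",((T.max(0)+T.min(0))/2).round(),"ext",np.ptp(T,0).round())
E
```

```text
0.1 [118.49429214 511.24617699 238.23487244] [ 1.13664004e-01  9.93519098e-01 -5.14662574e-04 -1.75534759e-04] 1.002282417955536
top record_top 0.55 [188.2, 269.7, 10.1, 6.8] top 63.0 mid [249. 240.  60.] ext [26. 26.  6.]
top record_top 0.52 [258.0, 99.1, 7.8, 9.5] top 63.0 mid [841.  24.  61.] ext [24. 25.  8.]
top record_top 0.47 [251.9, 139.3, 6.9, 8.9] top 61.0 mid [694.  45.  59.] ext [25. 24.  7.]
top camera_box 0.77 [179.7, 259.7, 31.3, 24.9] top 58.0 mid [245. 241.  58.] ext [34. 33. 11.]
top camera_box 0.76 [241.2, 135.6, 27.5, 20.8] top 58.0 mid [696.  45.  57.] ext [35. 38. 10.]
top camera_box 0.62 [246.1, 95.0, 27.0, 20.6] top 58.0 mid [843.  27.  58.] ext [36. 32. 13.]
top cap_failed_top 0.42 [207.5, 194.1, 16.7, 12.0] top 76.0 mid [500. 177.  74.] ext [27. 27.  9.]
top cap_failed 0.64 [317.4, 197.3, 13.1, 10.9] top 59.0 mid [ 498. -205.   57.] ext [31. 32.  9.]
top cap_failed 0.55 [240.9, 135.9, 28.1, 20.6] top 58.0 mid [696.  45.  57.] ext [35. 38. 10.]
top spare_orange 0.62 [205.9, 219.0, 5.1, 4.1] top 72.0 mid [433. 197.  70.] ext [27. 31.  8.]
top spare_orange 0.6 
[... 1133 characters left out ...]
. 28. 11.]
side cap_failed_top 0.16 [285.5, 181.9, 15.6, 20.5] top 57.0 mid [463. -77.  55.] ext [33. 38.  8.]
side cap_failed 0.41 [242.9, 280.3, 16.8, 28.0] top 69.0 mid [465. 291.  67.] ext [33. 37.  8.]
side cap_failed 0.24 [283.9, 169.0, 10.2, 14.7] top 58.0 mid [ 489. -138.   56.] ext [31. 35.  8.]
side spare_orange 0.62 [286.9, 169.1, 9.3, 17.0] top 58.0 mid [ 488. -140.   56.] ext [32. 39.  8.]
side spare_orange_top 0.51 [285.1, 169.9, 13.8, 16.5] top 58.0 mid [ 488. -140.   56.] ext [32. 39.  8.]
side tray 0.95 [275.9, 158.6, 31.4, 50.2] top 20.0 mid [ 482. -138.   35.] ext [130. 222.  42.]
side board 0.79 [204.3, 250.9, 92.0, 72.9] top 48.0 mid [486. 241.  56.] ext [114. 111.  28.]
```

```bash
python3 - <<'E'
import cv2
a=cv2.imread("pics/top0.png");b=cv2.imread("pics/side0.png")
cv2.imwrite("pics/a.png",cv2.resize(a[80:300,140:390],(800,600*0+704))[:600] if 0 else cv2.resize(a[90:300,140:400],None,fx=2.85,fy=2.85,interpolation=2))
cv2.imwrite("pics/b.png",cv2.resize(b[130:350,120:400],None,fx=2.7,fy=2.7,interpolation=2))
E
```

```text
(no output)
```

View pics/a.png

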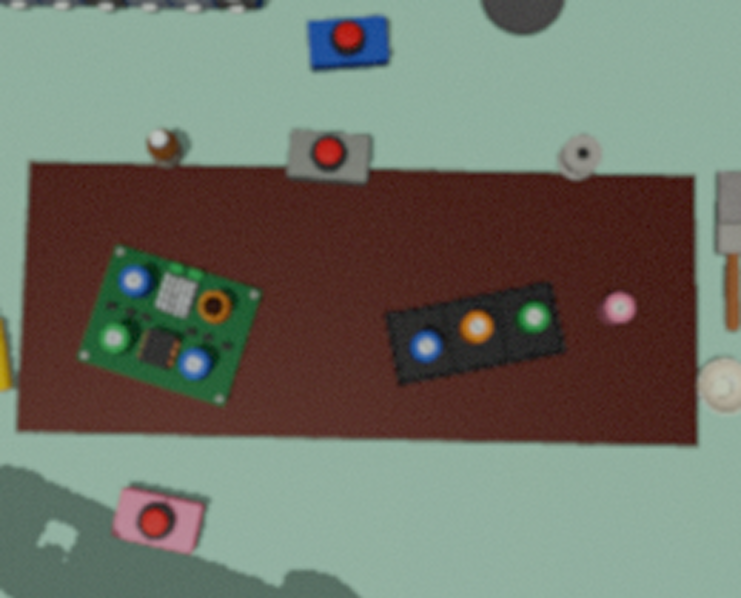

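View pics/b.png

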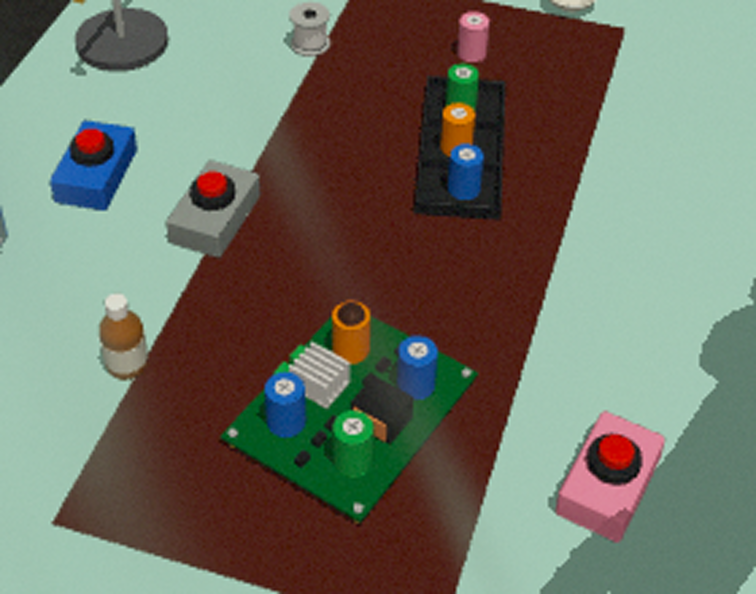

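The top view shows the real grey box at about (253,143), with the failed cap (brown top) at (215,197) and the orange spare mid-tray at (307,204). The blue and pink boxes and the pink cap are look-alikes. Next I refine the three points by intersecting colour-segment rays with the known heights.

```bash
python3 - <<'E'
import numpy as np,cv2
T={"button":((697,46),57,lambda h,s,v:((h<6)|(h>174))&(s>150)&(v>100)),
"failed":((501,177),66,lambda h,s,v:(h>5)&(h<22)&(s>150)&(v>40)),
"spare":((487,-138),54,lambda h,s,v:(h>5)&(h<22)&(s>120)&(v>100))}
for c in("top","side"):
    d=np.load(c+".npz");H=cv2.cvtColor(d["image"],cv2.COLOR_RGB2HSV);h,s,v=[H[...,i].astype(int) for i in range(3)]
    V,U=np.mgrid[:384,:512]; z=d["z_map"]
    P=(np.stack([(U-d["cx"])/d["fx"]*z,(V-d["cy"])/d["fy"]*z,z],-1)-d["t"])@d["R"]
    print(c,"cam",(-d["R"].T@d["t"]).round())
    for n,(xy,zz,f) in T.items():
        near=np.hypot(P[...,0]-xy[0],P[...,1]-xy[1])<26
        m=f(h,s,v)&near&(P[...,2]>zz-9)
        for lab,mm in(("col",m),("z",near&(P[...,2]>zz-9))):
            Q=P[mm]; print(n,lab,mm.sum(),"mean",Q.mean(0).round(1),"mid",((Q.max(0)+Q.min(0))/2).round(1),"ext",np.ptp(Q,0).round())
E
```

```text
top cam [ 380.   19. 1533.]
button col 63 mean [696.2  44.7  56.8] mid [696.4  43.4  54.9] ext [31. 28. 14.]
button z 85 mean [695.   45.3  55.3] mid [695.5  45.1  54.9] ext [39. 38. 14.]
failed col 75 mean [502.3 175.9  69.1] mid [502.4 176.3  69. ] ext [31. 32. 20.]
failed z 84 mean [502.3 176.6  69.2] mid [502.4 177.7  69. ] ext [31. 34. 20.]
spare col 56 mean [ 486.1 -136.7   54.2] mid [ 486.4 -137.5   54.5] ext [31. 31. 18.]
spare z 82 mean [ 486.5 -137.8   54.3] mid [ 486.4 -137.5   54.5] ext [31. 31. 18.]
side cam [256. 925. 984.]
button col 85 mean [696.   46.6  56.3] mid [696.6  43.2  55. ] ext [29. 36. 13.]
button z 120 mean [695.9  48.2  54.4] mid [696.6  47.2  54.7] ext [45. 44. 13.]
failed col 104 mean [504.  182.3  65.7] mid [504.9 176.2  66.6] ext [35. 34. 19.]
failed z 152 mean [503.8 180.9  67.9] mid [504.9 176.2  68.2] ext [35. 34. 22.]
spare col 83 mean [ 486.9 -134.7   53. ] mid [ 487.6 -140.2   52.4] ext [34. 39. 14.]
spare z 104 mean [ 487.3 -136.    53.6] mid [ 487.6 -140.2   52.7] ext [34. 39. 15.]
```

```bash
python3 -m crank '[[0,[-33,-16,0],[0,0,0]],[0,[-33,-16,0],[0,0,0]],[0,[-33,-16,0],[0,0,0]],[0,[-33,-16,0],[0,0,0]],[0,[-33,-16,0],[0,0,0]],[0,[-33,-16,0],[0,0,0]],[0,[-33,-16,0],[0,0,0]],[0,[-33,-16,0],[0,0,0]],[0,[-33,-16,0],[0,0,0]],[0,[-33,-16,0],[0,0,0]]]' && python3 -m crank '[[0,[-33,-16,10],[0,0,0]],[0,[-33,-16,10],[0,0,0]],[0,[-33,-16,10],[0,0,0]],[0,[-33,-16,10],[0,0,0]],[0,[-33,-16,10],[0,0,0]],[0,[-33,-16,10],[0,0,0]],[0,[-33,-16,10],[0,0,0]],[0,[-33,-16,10],[0,0,0]],[0,[-33,-16,10],[0,0,0]],[0,[-33,-16,10],[0,0,0]]]' && python3 -m crank '[[0,[0,0,0],[0,0,0]],[0,[0,0,0],[0,0,0]]]'
cat > go.py <<'E'
import sys,numpy as np
from bench import robot
from scipy.spatial.transform import Rotation as R
s=robot.read_state();p=np.array(s["ee_pos"]);r=R.from_quat(s["ee_rot"])
print("t",s["time_s"],"p",p.round(1),"tilt",(r.as_matrix()[:,2]).round(3),"F",np.round(s["wrist_force"],1),"w",s["gripper_width"])
for n,x in dict(button=(696,45,57),failed=(503,177,74),spare=(487,-138,54)).items(): print(n,r.inv().apply(np.array(x)-p).round(1))
E
python3 go.py
```

```text
time_s: 2.15
ee_pos: [404.8, 280.2, 238.8]
ee_rot: [0.114, 0.994, 0.0, 0.0]
wrist_force: [1.0, 0.8, 0.3]
gripper_width: 0.003
gripper_force: 0.0
time_s: 3.4
ee_pos: [690.1, 49.8, 138.3]
ee_rot: [0.114, 0.994, 0.0, -0.0]
wrist_force: [-0.8, 0.2, -0.5]
gripper_width: -0.001
gripper_force: 0.0
time_s: 3.65
ee_pos: [688.9, 51.2, 138.8]
ee_rot: [0.113, 0.994, 0.0, -0.0]
wrist_force: [-0.4, -0.0, 0.2]
gripper_width: 0.006
gripper_force: 0.0
t 3.65 p [688.9  51.2 138.8] tilt [-0.  0. -1.] F [-0.4 -0.   0.2] w 0.006013518199467986
button [-8.4 -4.5 81.8]
failed [209.4  80.6  64.9]
spare [ 154.  -229.9   84.8]
```

```bash
python3 -m crank '[[0,[-8,-4,20],[0,0,0]],[0,[0,0,20],[0,0,0]],[0,[0,0,20],[0,0,0]],[0,[0,0,12],[0,0,0]],[0,[0,0,0],[0,0,0]],[0,[0,0,4],[0,0,0]],[0,[0,0,2],[0,0,0]],[0,[0,0,0],[0,0,0]],[0,[0,0,0],[0,0,0]]]'; python3 - <<'E'
from bench import robot
import cv2
a=robot.capture("side")["image"][190:240,160:230,::-1];b=robot.capture("top")["image"][100:170,220:290,::-1]
cv2.imwrite("pics/c.png",cv2.hconcat([cv2.resize(a,(390,390)),cv2.resize(b,(390,390))]))
E
```

```text
time_s: 4.78
ee_pos: [696.3, 44.9, 61.0]
ee_rot: [0.114, 0.994, -0.0, 0.0]
wrist_force: [0.1, 0.8, -0.8]
gripper_width: 0.004
gripper_force: 0.0
```

View pics/c.png

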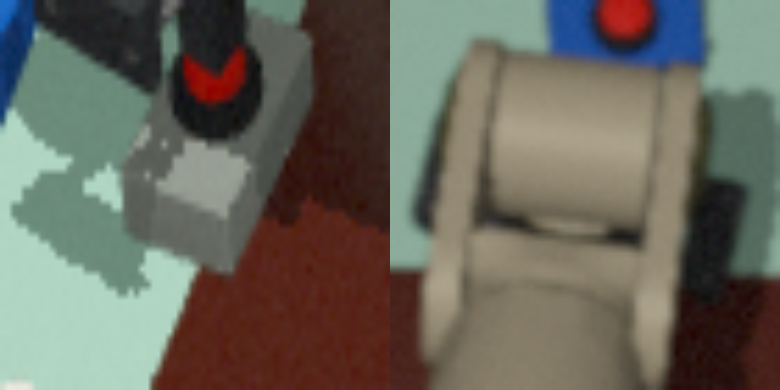

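The side crop shows the shut fingertips centred just above the red button of the grey box, at about (213,75) in the crop. I press slowly and watch the force.

```bash
python3 -m crank '[[0,[0,0,2],[0,0,0]],[0,[0,0,2],[0,0,0]],[0,[0,0,2],[0,0,0]],[0,[0,0,0],[0,0,0]],[0,[0,0,0],[0,0,0]]]' ;python3 -m crank '[[0,[0,0,2],[0,0,0]],[0,[0,0,2],[0,0,0]],[0,[0,0,0],[0,0,0]],[0,[0,0,0],[0,0,0]]]'
```

```text
time_s: 5.5
ee_pos: [696.2, 44.9, 54.9]
ee_rot: [0.114, 0.994, -0.0, 0.0]
wrist_force: [-1.3, 0.5, 2.5]
gripper_width: 0.004
gripper_force: 1.4
time_s: 6.0
ee_pos: [696.3, 44.9, 51.4]
ee_rot: [0.114, 0.994, -0.0, 0.0]
wrist_force: [-3.4, 0.8, 7.9]
gripper_width: 0.003
gripper_force: 4.0
```

```bash
python3 -m crank '[[0,[0,0,1],[0,0,0]],[0,[0,0,0],[0,0,0]],[0,[0,0,0],[0,0,0]]]'; python3 -m crank '[[0,[0,0,-3],[0,0,0]],[0,[0,0,-4],[0,0,0]],[0,[0,0,-10],[0,0,0]],[0,[0,0,-30],[0,0,0]],[0,[0,0,-40],[0,0,0]],[0,[0,0,0],[0,0,0]],[0,[0,0,0],[0,0,0]]]';python3 go.py
```

```text
time_s: 6.38
ee_pos: [696.3, 45.0, 51.3]
ee_rot: [0.114, 0.994, -0.0, 0.0]
wrist_force: [-6.5, 0.0, 13.8]
gripper_width: 0.005
gripper_force: 6.8
time_s: 7.25
ee_pos: [695.7, 45.0, 135.8]
ee_rot: [0.114, 0.994, -0.0, -0.001]
wrist_force: [-0.5, 0.1, -0.2]
gripper_width: 0.002
gripper_force: 0.0
t 7.25 p [695.7  45.  135.8] tilt [-0.002  0.    -1.   ] F [-0.5  0.1 -0.2] w 0.002480847210728977
button [-0.4  0.1 78.8]
failed [217.5  85.1  62.1]
spare [ 161.9 -225.4   82.1]
```

```bash
python3 -m crank '[[0,[30,12,-10],[0,0,0]],[0,[32,12,-10],[0,0,0]],[0,[32,12,0],[0,0,0]],[0,[32,12,0],[0,0,0]],[0,[32,13,0],[0,0,0]],[0,[30,12,0],[0,0,0]],[0,[30,12,0],[0,0,0]],[0,[0,0,0],[0,0,0]],[0,[0,0,0],[0,0,0]]]';python3 go.py
```

```text
time_s: 8.38
ee_pos: [503.3, 176.6, 156.1]
ee_rot: [0.114, 0.994, -0.0, -0.0]
wrist_force: [0.9, 0.5, 0.0]
gripper_width: 0.009
gripper_force: 0.0
t 8.375 p [503.3 176.6 156.1] tilt [-0.001 -0.    -1.   ] F [0.9 0.5 0. ] w 0.0088532622438685
button [-217.6  -84.6   99. ]
failed [ 0.3  0.4 82.1]
spare [ -55.4 -310.1  102.2]
```

```bash
python3 -m crank '[[0,[0,0,20],[0,0,0]],[0,[0,0,20],[0,0,0]],[0,[0,0,12],[0,0,0]],[0,[0,0,6],[0,0,0]],[0,[0,0,4],[0,0,0]],[0,[0,0,0],[0,0,0]],[0,[0,0,0],[0,0,0]]]'; python3 - <<'E'
from bench import robot
import cv2
a=robot.capture("side")["image"]
cv2.imwrite("pics/d.png",cv2.resize(a[180:320,180:320,::-1],(560,560)))
E
python3 go.py
```

```text
time_s: 9.25
ee_pos: [503.2, 177.0, 95.1]
ee_rot: [0.114, 0.994, 0.0, 0.0]
wrist_force: [-0.5, -0.1, 0.2]
gripper_width: 0.006
gripper_force: 0.0
t 9.3 p [503.2 177.   95.1] tilt [ 0.001  0.    -1.   ] F [-0.1  0.   0.3] w 0.0005360255805176309
button [-217.7  -85.1   38.2]
failed [ 0.2 -0.1 21.1]
spare [ -55.4 -310.6   41.1]
```

View pics/d.png

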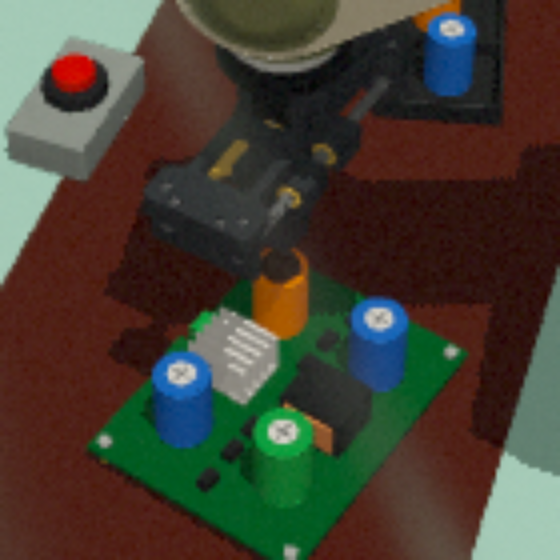

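The fingers end over the brown dome at (283,262) in the crop, and the record button is back up. I hold for 2.5 s, then rise.

```bash
N='[0,[0,0,0],[0,0,0]]'; python3 -m crank '[[0,[0,0,1],[0,0,0]],[0,[0,0,0],[0,0,0]],[0,[0,0,0],[0,0,0]],[0,[0,0,0],[0,0,0]],[0,[0,0,0],[0,0,0]],[0,[0,0,0],[0,0,0]],[0,[0,0,0],[0,0,0]],[0,[0,0,0],[0,0,0]],[0,[0,0,0],[0,0,0]],[0,[0,0,0],[0,0,0]]]' && python3 -m crank '[[0,[0,0,0],[0,0,0]],[0,[0,0,0],[0,0,0]],[0,[0,0,0],[0,0,0]],[0,[0,0,0],[0,0,0]],[0,[0,0,0],[0,0,0]],[0,[0,0,0],[0,0,0]],[0,[0,0,0],[0,0,0]],[0,[0,0,0],[0,0,0]],[0,[0,0,0],[0,0,0]],[0,[0,0,0],[0,0,0]]]' && python3 -m crank '[[0,[0,0,-20],[0,0,0]],[0,[0,0,-30],[0,0,0]],[0,[0,0,-30],[0,0,0]],[0,[-7,-38,0],[0,0,0]],[0,[-7,-38,0],[0,0,0]],[0,[-7,-38,0],[0,0,0]],[0,[-7,-38,0],[0,0,0]],[0,[-7,-38,0],[0,0,0]],[0,[-7,-38,0],[0,0,0]],[0,[-7,-40,0],[0,0,0]]]' && python3 -m crank '[[0,[-6,-42,0],[0,0,0]],[0,[0,0,0],[0,0,0]],[0,[0,0,0],[0,0,0]]]'; python3 go.py
```

```text
time_s: 10.55
ee_pos: [503.0, 177.0, 93.7]
ee_rot: [0.114, 0.994, -0.0, -0.0]
wrist_force: [-0.7, 0.8, -0.6]
gripper_width: 0.009
gripper_force: 0.0
time_s: 11.8
ee_pos: [503.0, 177.0, 93.7]
ee_rot: [0.114, 0.994, -0.0, 0.0]
wrist_force: [0.1, 0.8, 0.8]
gripper_width: 0.008
gripper_force: 0.0
time_s: 13.05
ee_pos: [490.0, -96.4, 173.8]
ee_rot: [0.114, 0.994, -0.0, 0.0]
wrist_force: [0.4, 1.1, -0.4]
gripper_width: 0.002
gripper_force: 0.0
time_s: 13.42
ee_pos: [486.5, -136.8, 173.7]
ee_rot: [0.114, 0.994, 0.0, -0.0]
wrist_force: [0.5, -0.0, -0.1]
gripper_width: 0.006
gripper_force: 0.0
t 13.425 p [ 486.5 -136.8  173.7] tilt [-0.  0. -1.] F [ 0.5 -0.  -0.1] w 0.005904250920508389
button [-163.1  224.4  116.7]
failed [ 54.8 309.4  99.8]
spare [ -0.8  -1.1 119.7]
```

```bash
python3 -m crank '[[0,[-1,-1,25],[0,0,0]],[0,[0,0,30],[0,0,0]],[0,[0,0,25],[0,0,0]],[0,[0,0,12],[0,0,0]],[0,[0,0,5],[0,0,0]],[0,[0,0,2],[0,0,0]],[0,[0,0,0],[0,0,0]],[0,[0,0,0],[0,0,0]]]'; python3 - <<'E'
from bench import robot
import cv2
a=robot.capture("side")["image"]
cv2.imwrite("pics/e.png",cv2.resize(a[100:240,210:350,::-1],(560,560)))
E
python3 go.py
```

```text
time_s: 14.42
ee_pos: [487.5, -138.7, 75.2]
ee_rot: [0.114, 0.994, -0.0, 0.0]
wrist_force: [-0.0, 0.5, -0.4]
gripper_width: 0.008
gripper_force: 0.0
t 14.475 p [ 487.5 -138.7   75.1] tilt [ 0.001 -0.    -1.   ] F [ 0.2 -0.1 -0.2] w 0.0018284728104385965
button [-161.6  226.1   18.2]
failed [ 56.2 311.1   1. ]
spare [ 0.6  0.6 21.1]
```

View pics/e.png

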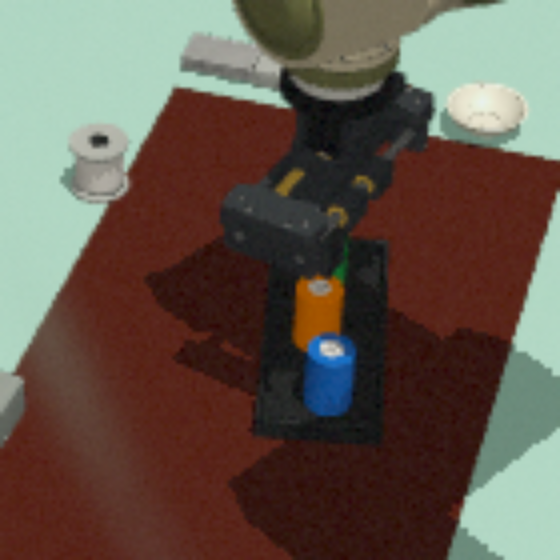

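The tool is directly over the orange spare at (320,287) in the crop, and nothing around it has moved. I hold for 2.5 s and hand in.

```bash
python3 -m crank '[[0,[0,0,1],[0,0,0]],[0,[0,0,0],[0,0,0]],[0,[0,0,0],[0,0,0]],[0,[0,0,0],[0,0,0]],[0,[0,0,0],[0,0,0]],[0,[0,0,0],[0,0,0]],[0,[0,0,0],[0,0,0]],[0,[0,0,0],[0,0,0]],[0,[0,0,0],[0,0,0]],[0,[0,0,0],[0,0,0]]]' && python3 -m crank '[[0,[0,0,0],[0,0,0]],[0,[0,0,0],[0,0,0]],[0,[0,0,0],[0,0,0]],[0,[0,0,0],[0,0,0]],[0,[0,0,0],[0,0,0]],[0,[0,0,0],[0,0,0]],[0,[0,0,0],[0,0,0]],[0,[0,0,0],[0,0,0]],[0,[0,0,0],[0,0,0]],[0,[0,0,0],[0,0,0]]]'; python3 -c "
from bench import robot
print(robot.close_job())"
```

```text
time_s: 15.72
ee_pos: [487.3, -138.6, 73.7]
ee_rot: [0.114, 0.994, 0.0, -0.0]
wrist_force: [-0.1, 0.7, 0.0]
gripper_width: 0.006
gripper_force: 0.0
time_s: 16.98
ee_pos: [487.3, -138.6, 73.7]
ee_rot: [0.114, 0.994, -0.0, 0.0]
wrist_force: [0.3, 0.4, -0.1]
gripper_width: 0.005
gripper_force: 0.0
the job is handed in; nothing more can be done
None
```

The job is handed in at about 17 s with no verdict returned: I pressed the record button to its stop and released it, then pointed for over 2 s, about 2 cm above each, at the failed capacitor and the orange spare, where the arm still points.

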